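# Touch off a carving-wax block with a probe

### The job

Before the blue wax block in the vise is carved, touch it off: take the touch probe (grey, green ring and cap, red-tipped stylus) out of its fork in the tool rack and touch its red ball first to the block's top, then to the long side above the fixed jaw, then to the end face, these two being the sides that meet at the white-marked corner. Be gentle, the wax marks easily: never press it with more than 5 newtons, and let nothing but the probe touch it. Then hang the probe upright back in its own fork, fully seated on its flange, without letting it drop, and leave everything else where it is.

Things in the scene. Friction and masses are not known exactly. Their poses are not given: they have to be found in the camera images.
- probe: touch probe, round, axis z up, loose. Origin: centre of the underside of its steel flange (48 mm across, z 0 to 6 mm). Above it the grey body to grip, 32 mm across, z 6 to 60 mm, green ring near the top, green cap to 62 mm. Below it a steel neck, 22 mm across, to z -22 mm, then the white stylus, 4 mm across, ending in the red ball. About 0.25 kg
- ball (a point): centre of the red ball (6 mm across) at the stylus end, on the probe's axis 62 mm below its origin. The stylus is sprung for overtravel: the ball yields about 1 mm per newton upwards (at most 8 mm) and 1.6 mm per newton to any side (at most 12 mm), and springs back
- block: blue carving wax block clamped in the vise: 32 mm along its x, 70 mm along y, 45 mm high. Origin: centre of its underside. It stands 17 to 23 mm above the jaws. A white square on top marks its +x, +y corner: the long side to touch is the +x face (16 mm from the origin), the end to touch is the +y face (35 mm from the origin)
- vise: steel screw vise, fixed to the bench, 62 mm wide (y), jaw tops 54 mm above the bench, lugs to 52 mm either side. Origin: on the bench below the middle of the jaw gap. Screw along x: tommy bar at -x (to 108 mm from the origin), fixed jaw at +x (to 66 mm). The block's axes are parallel to the vise's
- rack: tool rack fixed to the bench: aluminium base plate 100 by 200 mm, three columns, two dark steel forks 110 mm apart along its y, slots 28 mm wide, open to -x, above and below. Origin: on the bench; the top of the forks, where a tool's flange rests, is 102 mm above it. Nothing of the rack rises above the forks
- fork_left (a point): seat of the fork at the rack's +y: where the origin of a tool hung in it lies. The probe hangs in one of the two forks, the spindle in the other
- fork_right (a point): seat of the fork at the rack's -y
- spindle: blue carving spindle hanging in the other fork, same flange and body as the probe (48 and 32 mm across, top 62 mm above the flange's underside, which is its origin). To be left hanging
- bead_tin: round steel tin of amber beads, 60 mm across, 25 mm high; bystander
- stone_tin: round steel tin of blue and green stones, 60 mm across, 25 mm high; bystander
- wax_tube: upright green wax ring tube, 28 mm across, 60 mm high; bystander
- wax_slab: flat green wax slab, 60 by 90 by 12 mm; bystander
- flux_bottle: small bottle with black cap, 44 mm across, 85 mm high; bystander
- thread_spool: upright spool, 40 mm across, 52 mm high; bystander
- graver: graver lying flat, wooden handle, 160 mm long, 24 mm high; bystander
- caliper: digital caliper lying flat, 200 mm long, 14 mm high; bystander

How it is judged:
By the outcome, as a careful person would: the job done as asked, in the order asked, and still so for the second after the job is handed in, with the robot touching nothing.
It also fails if it takes over 61 s, if anything falls off the work surface, if the arm or the gripper's body presses on something with over 40 N, if the wrist force passes 120 N, or if a joint passes its speed limit or range.

### The arm

A 7-joint arm with a two-finger parallel gripper is mounted at the origin on the work surface. World frame = base frame: x ahead of the robot, y to its left, z up, the work surface at z = 0. Lengths are in m, angles in rad, forces in N, time in s.
With the tool pointing down it reaches from about 0.425 to 1.025 m from the base axis. Payload 9.4 kg.
Tool frame: the origin (TCP) lies midway between the tips of the shut fingers; the grasp point (between the pads) lies tcp_to_grasp behind it (tcp_to_grasp is the distance from the TCP to the grasp point, in m); z points along the fingers, y is the line along which they close (so a half turn about z gives the same grasp; the last joint's range is limited). The gripper opens to 93 mm and grips with 3 to 60 N. Pads are 15 mm wide; open, the fingers measure 128 mm over their backs; the gripper's body (75 mm by 188 mm) begins 65 mm behind the grasp point.
Start: joints at [-1.25, 0.599, -0.003, 1.599, 0.002, 0.943, -0.08], TCP at [0.281, 0.668, 0.219] pointing down, gripper open.
Joint ranges: [-2.57, 2.57], [-0.35, 1.97], [-1.29, 1.29], [0.11, 2.56], [-1.05, 4.19], [0.11, 1.86], [-2.63, 2.63]. Speed limits (rad/s): [2.22, 2.22, 3.01, 3.01, 3.14, 3.14, 3.14].

### API

Orientations are given as a unit quaternion [x, y, z, w].
In Python, from cell import get_state, snapshot, camera_model, hand_in, tcp_to_grasp gives the robot as it stands.
- The arm moves only by the tool servo_tool, never from a script. Its argument "increments" is a list of rows, each an object of numbers: "dx", "dy", "dz": the shift along the tool's x, y, z in m; "wx", "wy", "wz": the turn, a rotation vector about the tool's x, y, z in degrees; "grip": the gripper's target within -1 to 1 (fully open at 1, half-way at 0, shut at -1). In form: [{"dx": .., "dy": .., "dz": .., "wx": .., "wy": .., "wz": .., "grip": ..}, ...]. A call has 1 to 10 rows; each row shifts and turns the commanded pose from where the row before left it, along the tool's axes as they then stand; what a row does not reach is not made up. A row lasts 1/8 s, in which the tool goes at most 62.5 mm and 10.7 degrees, less where a joint would pass 70% of its speed; a pose out of reach is approached as far as the arm can. A call with a gripper value outside its range is refused whole. The fingers move at their own pace and stop on an object; "force" is the grip in N (left out, the last holds). Time passes only in rows, so rows that do not move let the fingers close. It gives the time, the measured TCP pose, the force, the opening and the grip force at its end, in the units of the state.
- get_state(): the state, without advancing time (a new reading comes with each control period).
- snapshot(name): name is "scene" or "top" or "wrist"; returns the picture (400x640x3 uint8, blue, green, red); there is no depth.
- camera_model(name): a dict with "intrinsics" (3x3 intrinsics, pixels), "world_to_cam" (4x4, takes a point from world to camera coordinates); the wrist camera has in their place "tool_from_camera" (4x4, takes a point from camera to tool coordinates, whose origin is the TCP and whose axes are the flange's). Camera axes: x right, y down, z forward; pixel columns grow to the right and rows downward; lengths in m; the calibration is good to about 2 mm. A picture is of the moment at which its call begins: read the wrist's pose just before it. camera_model takes no time and is no camera call.
- hand_in(): hands the job in; it is judged then, once.
The state is a dict: "time": time; "joint_positions": joint angles; "qvel": joint speeds; "joint_efforts": joint torques, N m; "eef_pos": TCP position; "ee_rot": TCP orientation; "force": force on the tool from outside, world axes, zero at the start; "ft_torque": the same for the moment, N m; "opening": opening from 0.0 (shut) to 1.0 (fully open); "finger_force": force on a finger pad.
Only numpy, scipy, OpenCV 4.12 (cv2) and the standard library are available. Lean on these libraries where they do the work, as an engineer would, in place of code of your own. Each camera call takes 0.05 s, during which the arm holds its last target. There are 200 camera calls.

## Working session

There is one attempt and no reset: what is moved stays moved. The work goes in short steps, Python scripts to look and compute and a tool call to move; the robot and the scene stay as the last step left them, time stands still between calls to the robot, and variables do not carry over. Pictures are saved under pics/ and viewed, at most 10 in all, crops included, and the job is handed in when it is done.

Besides the shell and the picture viewer there is one more tool, called after "Emit:" by a JSON object that holds its "name" and its "arguments". servo_tool: Moves the arm, as the interface text tells. Its arguments: {"type":"object","properties":{"increments":{"type":"array","items":{"type":"object","properties":{"dx":{"type":"number"},"dy":{"type":"number"},"dz":{"type":"number"},"wx":{"type":"number"},"wy":{"type":"number"},"wz":{"type":"number"},"grip":{"type":"number"}}}},"force":{"type":"number"}},"required":["increments"]}

```bash
ls; mkdir -p pics; python3 - <<'E'
from cell import *
import cv2,numpy as np
print(get_state(), tcp_to_grasp)
for n in("scene","top","wrist"):
    cv2.imwrite(f"pics/{n}0.png",snapshot(n)); m=camera_model(n); print(n,{k:np.round(v,4).tolist() for k,v in m.items()})
E
```

```text
pics
{'time': 0.0, 'joint_positions': array([-1.24971527,  0.600107  , -0.00251531,  1.60012631,  0.00180281,
        0.94288542, -0.07978902]), 'qvel': array([ 8.78410452e-04,  3.09579881e-04,  8.86736868e-04, -2.01282816e-03,
        9.40086003e-04,  1.84135413e-04,  8.50214642e-05]), 'joint_efforts': array([-7.48158964e-04, -7.65059066e+01,  1.49656858e+00, -2.52367347e+01,
       -5.25078177e-02,  1.68208609e-02,  1.64198427e-04]), 'eef_pos': array([0.28069236, 0.66793496, 0.21777474]), 'ee_rot': array([ 1.97558234e-01,  9.80290857e-01, -7.58724991e-04, -7.22196520e-05]), 'force': array([-0.5320169 , -0.19356165,  0.38060983]), 'ft_torque': array([-0.02888412,  0.00594073,  0.04692949]), 'finger_force': 0.0, 'opening': 0.9979887143612186} 0.0188
scene {'intrinsics': [[481.2999, 0.0, 313.9793], [0.0, 481.2999, 206.2642], [0.0, 0.0, 1.0]], 'world_to_cam': [[0.3802, 0.9248, 0.0128, -0.2262], [0.6773, -0.269, -0.6847, -0.2958], [-0.6298, 0.269, -0.7287, 1.5974], [0.0, 0.0, 0.0, 1.0]]}
top {'intrinsics': [[481.5379, 0.0, 318.0946], [0.0, 481.5379, 208.6828], [0.0, 0.0, 1.0]], 'world_to_cam': [[-0.0181, -0.9998, 0.0013, 0.0186], [-0.9977, 0.018, -0.0659, 0.5478], [0.0659, -0.0025, -0.9978, 1.5092], [0.0, 0.0, 0.0, 1.0]]}
wrist {'intrinsics': [[358.0143, 0.0, 321.6734], [0.0, 358.0143, 195.5365], [0.0, 0.0, 1.0]], 'tool_from_camera': [[0.0003, -0.9585, -0.2852, 0.0796], [1.0, 0.0006, -0.0007, -0.0008], [0.0009, -0.2852, 0.9585, -0.1658], [0.0, 0.0, 0.0, 1.0]]}
```

View pics/top0.png

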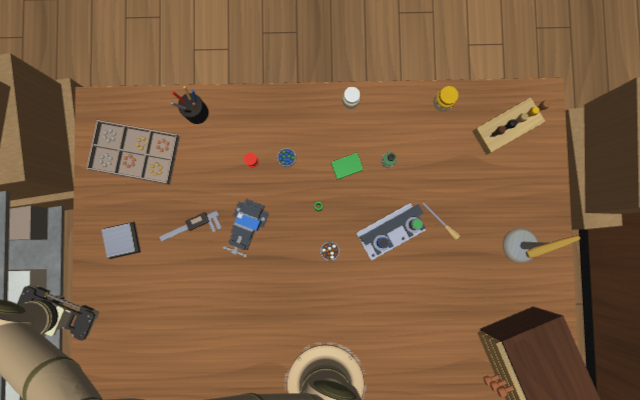

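View pics/scene0.png

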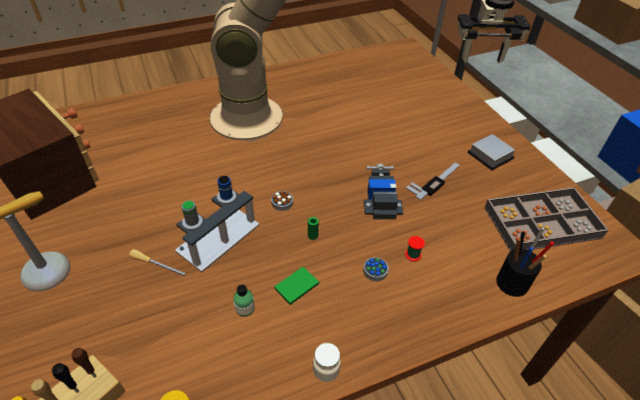

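Top view: probe (green cap) at about (417,224), spindle at (381,242), and vise at about (247,222) with its tommy bar towards the robot. In the scene view the probe is at (189,208), the spindle at (225,188), and the vise at (382,192).

```bash
cat > h.py <<'E'
from cell import *
import cv2,numpy as np
from scipy.spatial.transform import Rotation as R
def pose(name,st=None):
    """K, camera rotation and centre in world"""
    m=camera_model(name);K=np.array(m["intrinsics"])
    if name=="wrist":
        T=np.array(m["tool_from_camera"]);r=R.from_quat(st["ee_rot"]).as_matrix()
        return K,r@T[:3,:3],r@T[:3,3]+st["eef_pos"]
    W=np.array(m["world_to_cam"]);return K,W[:3,:3].T,-W[:3,:3].T@W[:3,3]
def ray(p,uv,z):
    K,r,c=p;d=r@np.linalg.inv(K)@np.array([uv[0],uv[1],1.]);return c+d*(z-c[2])/d[2]
def proj(p,X):
    K,r,c=p;q=K@(r.T@(np.asarray(X)-c));return q[:2]/q[2]
def blobs(img,lo,hi,amin=20):
    m=cv2.inRange(cv2.cvtColor(img,cv2.COLOR_BGR2HSV),lo,hi)
    cs,_=cv2.findContours(m,cv2.RETR_EXTERNAL,cv2.CHAIN_APPROX_NONE)
    return sorted([c for c in cs if cv2.contourArea(c)>amin],key=cv2.contourArea,reverse=True)
E
python3 - <<'E'
from h import *
im=cv2.imread("pics/top0.png");p=pose("top")
for n,lo,hi in(("green",(45,90,40),(85,255,255)),("blue",(100,120,50),(130,255,255))):
    for c in blobs(im,lo,hi,15):
        r=cv2.minAreaRect(c);print(n,np.round(r[0]),np.round(r[1]),round(r[2]),cv2.contourArea(c),[np.round(ray(p,r[0],z)[:2],4) for z in(.164,.074,0)])
        if n=="blue":print([np.round(ray(p,q,.074)[:2],3).tolist() for q in cv2.boxPoints(r)])
cv2.imwrite("pics/crops.png",np.hstack([cv2.resize(im[190:270,340:440],(400,320),interpolation=2),cv2.resize(im[190:270,200:300],(400,320),interpolation=2)]))
E
```

```text
green [347. 166.] [19. 28.] 70 477.0 [array([ 0.6616, -0.076 ]), array([ 0.6756, -0.0817]), array([ 0.6871, -0.0865])]
green [318. 206.] [8. 8.] 27 52.0 [array([0.5467, 0.0089]), array([0.5531, 0.0087]), array([0.5585, 0.0085])]
green [417. 224.] [7. 8.] 90 46.0 [array([ 0.4908, -0.2733]), array([ 0.4936, -0.2919]), array([ 0.4959, -0.3073])]
green [389. 160.] [11.  8.] 27 38.0 [array([ 0.6764, -0.198 ]), array([ 0.6914, -0.2117]), array([ 0.7037, -0.223 ])]
blue [248. 221.] [23. 10.] 21 187.5 [array([0.5054, 0.2114]), array([0.5092, 0.2243]), array([0.5123, 0.235 ])]
[[0.508, 0.263], [0.537, 0.252], [0.51, 0.185], [0.481, 0.197]]
blue [287. 160.] [8. 7.] 56 22.0 [array([0.681 , 0.0959]), array([0.6963, 0.1014]), array([0.7088, 0.1059])]
[[0.701, 0.117], [0.712, 0.099], [0.692, 0.086], [0.68, 0.104]]
```

View pics/crops.png

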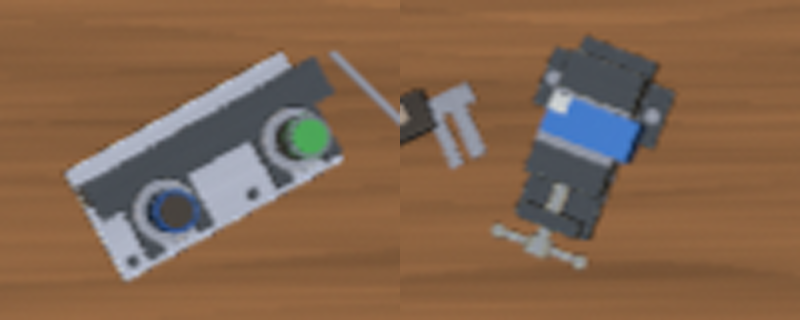

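Top crop: the probe hangs in the lower-right fork with the spindle about 110 mm away. The white mark is on the block's upper-left corner, so block +x is roughly world +x with a yaw of about -21°. I'll align the tool with the world axes (dx→+y, dy→+x, dz→-z) and pass over the vise.

Emit:
{"name": "servo_tool", "arguments": {"increments": [{"wz":9.6,"grip":1},{"wz":9.6},{"wz":9.6},{"wz":9.6},{"wz":9.6},{"wz":9.6},{"wz":9.6},{"dx":-0.044,"dy":0.023},{"dx":-0.05,"dy":0.0255},{"dx":-0.05,"dy":0.0255}]}}

```text
invalid input
```

Emit:
{"name": "servo_tool", "arguments": {"increments": [{"dx":-0.05,"dy":0.0255},{"dx":-0.05,"dy":0.0255},{"dx":-0.05,"dy":0.0255},{"dx":-0.05,"dy":0.0255},{"dx":-0.05,"dy":0.0255},{"dx":-0.05,"dy":0.0255},{}]}}

```text
invalid input
```

```bash
python3 - <<'E'
from h import *
st=get_state();im=snapshot("wrist");cv2.imwrite("pics/w1.png",im)
np.save("w1.npy",np.r_[st["eef_pos"],st["ee_rot"]]);print(st["time"],st["eef_pos"],st["ee_rot"],st["joint_positions"])
E
```

```text
0.15 [0.28073224 0.66804196 0.21795888] [ 1.97600472e-01  9.80282455e-01 -5.98416837e-04 -6.15423902e-05] [-1.24969746  0.59994682 -0.00252145  1.59993448  0.00178532  0.94291656
 -0.07985184]
```

View pics/w1.png

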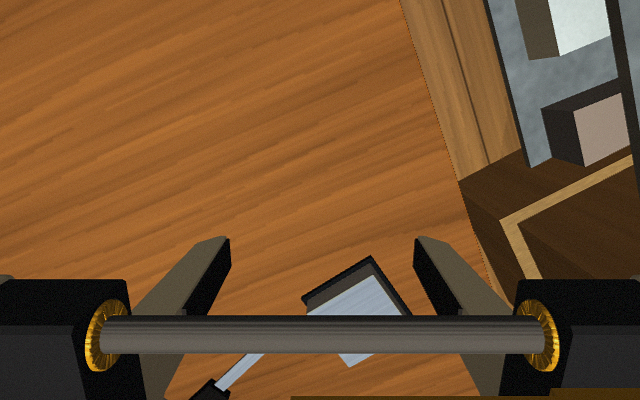

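The wrist view shows only the gripper and bench edge; the moves were refused, so every row needs all its keys.

Emit:
{"name": "servo_tool", "arguments": {"increments": [{"dx":0,"dy":0,"dz":0,"wx":0,"wy":0,"wz":9.6,"grip":1},{"dx":0,"dy":0,"dz":0,"wx":0,"wy":0,"wz":9.6,"grip":1},{"dx":0,"dy":0,"dz":0,"wx":0,"wy":0,"wz":9.6,"grip":1},{"dx":0,"dy":0,"dz":0,"wx":0,"wy":0,"wz":9.6,"grip":1},{"dx":0,"dy":0,"dz":0,"wx":0,"wy":0,"wz":9.6,"grip":1},{"dx":0,"dy":0,"dz":0,"wx":0,"wy":0,"wz":9.6,"grip":1},{"dx":0,"dy":0,"dz":0,"wx":0,"wy":0,"wz":9.6,"grip":1},{"dx":-0.044,"dy":0.023,"dz":0,"wx":0,"wy":0,"wz":0,"grip":1},{"dx":-0.05,"dy":0.0255,"dz":0,"wx":0,"wy":0,"wz":0,"grip":1},{"dx":-0.05,"dy":0.0255,"dz":0,"wx":0,"wy":0,"wz":0,"grip":1}], "force": 30}}

```text
time: 1.45
eef_pos: [0.3554, 0.5229, 0.2185]
ee_rot: [0.707, 0.707, -0.0, 0.0]
force: [1.3, 0.6, 0.2]
opening: 1.004
finger_force: 0.0
```

Emit:
{"name": "servo_tool", "arguments": {"increments": [{"dx":-0.05,"dy":0.0255,"dz":0,"wx":0,"wy":0,"wz":0,"grip":1},{"dx":-0.05,"dy":0.0255,"dz":0,"wx":0,"wy":0,"wz":0,"grip":1},{"dx":-0.05,"dy":0.0255,"dz":0,"wx":0,"wy":0,"wz":0,"grip":1},{"dx":-0.05,"dy":0.0255,"dz":0,"wx":0,"wy":0,"wz":0,"grip":1},{"dx":-0.05,"dy":0.0255,"dz":0,"wx":0,"wy":0,"wz":0,"grip":1},{"dx":-0.05,"dy":0.0255,"dz":0,"wx":0,"wy":0,"wz":0,"grip":1},{"dx":0,"dy":0,"dz":0,"wx":0,"wy":0,"wz":0,"grip":1},{"dx":0,"dy":0,"dz":0,"wx":0,"wy":0,"wz":0,"grip":1}]}}

```text
time: 2.45
eef_pos: [0.5077, 0.2249, 0.2185]
ee_rot: [0.707, 0.707, 0.0, -0.0]
force: [0.5, 0.1, -0.1]
opening: 1.0
finger_force: 0.0
```

```bash
cat > blk.py <<'E'
from h import *
import sys
st=get_state();im=snapshot("wrist");cv2.imwrite(f"pics/{sys.argv[1]}.png",im);p=pose("wrist",st)
print(st["time"],st["eef_pos"],st["ee_rot"])
for n,lo,hi in(("green",(45,90,40),(85,255,255)),("blue",(100,120,50),(130,255,255)),("white",(0,0,170),(180,60,255))):
    for c in blobs(im,lo,hi,60)[:3]:
        r=cv2.minAreaRect(c);print(n,np.round(r[0]),np.round(r[1]),cv2.contourArea(c),[np.round(ray(p,r[0],z)[:2],4).tolist() for z in(.164,.074,.054)])
        a=cv2.approxPolyDP(c,6,True)[:,0];print("  ",[(q.tolist(),np.round(ray(p,q,.074)[:2],4).tolist()) for q in a[:8]])
E
python3 blk.py w2
```

```text
2.45 [0.50770102 0.22485939 0.21854584] [ 7.07139331e-01  7.07074181e-01  1.01817777e-05 -2.64103395e-04]
green [453. 380.] [31. 54.] 1162.5 [[0.6069, 0.0924], [0.6475, 0.0062], [0.6565, -0.013]]
   [([426, 374], [0.6181, 0.0133]), ([432, 395], [0.6269, -0.0146]), ([480, 395], [0.6789, -0.0145]), ([464, 364], [0.6569, 0.0262])]
green [364. 364.] [21. 24.] 405.5 [[0.5389, 0.1061], [0.5518, 0.0255], [0.5547, 0.0076]]
   [([352, 354], [0.5388, 0.0388]), ([356, 373], [0.5437, 0.0146]), ([375, 370], [0.5637, 0.0185]), ([373, 354], [0.5607, 0.0388])]
green [501. 284.] [9. 9.] 65.0 [[0.6315, 0.1744], [0.6822, 0.1216], [0.6935, 0.1099]]
   [([498, 280], [0.6787, 0.1254]), ([503, 288], [0.6849, 0.1166])]
blue [324. 172.] [36. 81.] 2517.5 [[0.5089, 0.2532], [0.5095, 0.2326], [0.5096, 0.2281]]
   [([323, 128], [0.5083, 0.2714]), ([293, 203], [0.4811, 0.204]), ([325, 215], [0.5103, 0.1924]), ([348, 162], [0.5304, 0.2419]), ([335, 151], [0.5188, 0.2516]), ([342, 139], [0.5247, 0.2621]), ([354, 145], [0.5352, 0.2569])]
blue [495. 271.] [19. 24.] 256.5 [[0.6261, 0.1838], [0.6746, 0.135], [0.6854, 0
[... 402 characters left out ...]
, 0.3266], [0.5127, 0.336], [0.5131, 0.3381]]
   [([350, 20], [0.5295, 0.3557]), ([295, 41], [0.4858, 0.3403]), ([299, 50], [0.4889, 0.3336]), ([339, 34], [0.521, 0.3455]), ([340, 42], [0.5219, 0.3396]), ([303, 59], [0.492, 0.3268]), ([307, 70], [0.4952, 0.3184]), ([345, 52], [0.526, 0.3321])]
white [307. 156.] [ 8. 65.] 302.5 [[0.4981, 0.2638], [0.4944, 0.2476], [0.4935, 0.244]]
   [([315, 124], [0.5015, 0.2748]), ([296, 186], [0.4841, 0.22]), ([322, 127], [0.5075, 0.2723])]
white [347. 148.] [17. 22.] 251.0 [[0.5227, 0.2683], [0.5289, 0.254], [0.5303, 0.2508]]
   [([341, 141], [0.5239, 0.2603]), ([335, 155], [0.5189, 0.2481]), ([350, 161], [0.5321, 0.2428]), ([358, 142], [0.5386, 0.2595])]
```

View pics/w2.png

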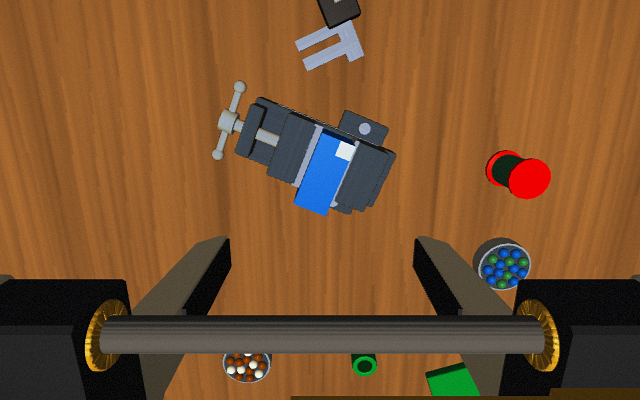

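The wrist view shows the block top between (293,203), (325,215) and (358,142), with its white mark at (347,148), in line with the top view. Now to the probe.

Emit:
{"name": "servo_tool", "arguments": {"increments": [{"dx":-0.03,"dy":-0.001,"dz":0,"wx":0,"wy":0,"wz":0,"grip":1},{"dx":-0.058,"dy":-0.002,"dz":0,"wx":0,"wy":0,"wz":0,"grip":1},{"dx":-0.06,"dy":-0.002,"dz":0,"wx":0,"wy":0,"wz":0,"grip":1},{"dx":-0.06,"dy":-0.002,"dz":0,"wx":0,"wy":0,"wz":0,"grip":1},{"dx":-0.06,"dy":-0.002,"dz":0,"wx":0,"wy":0,"wz":0,"grip":1},{"dx":-0.06,"dy":-0.002,"dz":0,"wx":0,"wy":0,"wz":0,"grip":1},{"dx":-0.06,"dy":-0.002,"dz":0,"wx":0,"wy":0,"wz":0,"grip":1},{"dx":-0.06,"dy":-0.002,"dz":0,"wx":0,"wy":0,"wz":0,"grip":1},{"dx":-0.05,"dy":-0.002,"dz":0,"wx":0,"wy":0,"wz":0,"grip":1},{"dx":0,"dy":0,"dz":0,"wx":0,"wy":0,"wz":0,"grip":1}]}}

```text
time: 3.75
eef_pos: [0.491, -0.2762, 0.2186]
ee_rot: [0.708, 0.706, -0.0, 0.001]
force: [0.5, 0.1, -0.0]
opening: 1.003
finger_force: 0.0
```

```bash
python3 blk.py w3 | grep -v white
```

```text
3.75 [ 0.49103345 -0.2761866   0.21860712] [ 7.08200691e-01  7.06010743e-01 -4.41787293e-04  6.45619970e-04]
green [545. 107.] [47. 50.] 1500.5 [[0.6244, -0.2086], [0.679, -0.2132], [0.6911, -0.2143]]
   [([564, 87], [0.6919, -0.1968]), ([530, 91], [0.6642, -0.1999]), ([521, 106], [0.6586, -0.212]), ([525, 125], [0.6645, -0.2278]), ([542, 132], [0.68, -0.2338]), ([564, 125], [0.6978, -0.2279]), ([551, 116], [0.6853, -0.2204]), ([558, 99], [0.6887, -0.2064])]
green [318. 208.] [36. 38.] 1086.0 [[0.4882, -0.2717], [0.4872, -0.3022], [0.487, -0.3089]]
   [([311, 191], [0.481, -0.286]), ([300, 214], [0.4706, -0.3079]), ([326, 225], [0.4945, -0.3188]), ([337, 203], [0.5045, -0.2974]), ([326, 191], [0.4945, -0.286])]
green [536.  10.] [20. 62.] 612.0 [[0.6101, -0.1559], [0.6589, -0.139], [0.6697, -0.1353]]
   [([505, 1], [0.6337, -0.1326]), ([512, 20], [0.6411, -0.1461]), ([567, 0], [0.6818, -0.1321])]
blue [229.  48.] [58. 53.] 2408.0 [[0.4377, -0.1749], [0.416, -0.1658], [0.4112, -0.1638]]
   [([221, 19], [0.4116, -0.1448]), ([203, 35], [0.3963, -0.1563]), ([202, 50], [0.3944, -0.1674]), ([214, 71], [0.4027, -0.1835]), ([234, 77], [0.4187, -0.1882]), ([248, 70], [0.4306, -0.1828]), ([256, 47], [0.4381, -0.1653]), ([248, 28], [0.4325, -0.1513])]
   [([285, 83], [0.4605, -0.193]), ([246, 106], [0.4271, -0.2114]), ([279, 164], [0.453, -0.2611]), ([317, 144], [0.4867, -0.2436])]
   [([293, 0], [0.4687, -0.1315]), ([385, 173], [0.5469, -0.2695]), ([303, 0], [0.4765, -0.1315])]
   [([245, 21], [0.4305, -0.1462]), ([266, 44], [0.4462, -0.1631]), ([268, 66], [0.4471, -0.1797]), ([252, 80], [0.4334, -0.1906]), ([223, 77], [0.4096, -0.1882]), ([250, 90], [0.4312, -0.1985]), ([272, 78], [0.4499, -0.1891]), ([279, 56], [0.4563, -0.1721])]
```

View pics/w3.png

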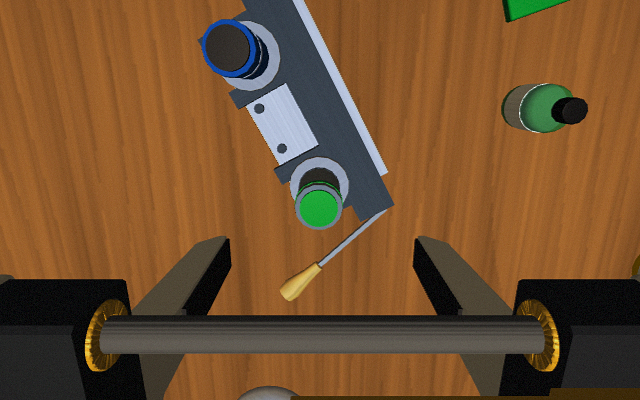

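The wrist view shows the cap at (318,206), centred under the tool to within 5 mm, and the spindle at (229,48). I'll descend and grip.

Emit:
{"name": "servo_tool", "arguments": {"increments": [{"dx":0.005,"dy":-0.003,"dz":0.02,"wx":0,"wy":0,"wz":0,"grip":1},{"dx":0,"dy":0,"dz":0.03,"wx":0,"wy":0,"wz":0,"grip":1},{"dx":0,"dy":0,"dz":0.03,"wx":0,"wy":0,"wz":0,"grip":1},{"dx":0,"dy":0,"dz":0.0176,"wx":0,"wy":0,"wz":0,"grip":1},{"dx":0,"dy":0,"dz":0,"wx":0,"wy":0,"wz":0,"grip":0.2},{"dx":0,"dy":0,"dz":0,"wx":0,"wy":0,"wz":0,"grip":-0.2},{"dx":0,"dy":0,"dz":0,"wx":0,"wy":0,"wz":0,"grip":-0.4},{"dx":0,"dy":0,"dz":0,"wx":0,"wy":0,"wz":0,"grip":-0.6},{"dx":0,"dy":0,"dz":0,"wx":0,"wy":0,"wz":0,"grip":-0.8},{"dx":0,"dy":0,"dz":0,"wx":0,"wy":0,"wz":0,"grip":-0.8}], "force": 30}}

```text
time: 5.05
eef_pos: [0.488, -0.2687, 0.1212]
ee_rot: [0.707, 0.707, 0.0, 0.0]
force: [-0.3, -0.7, -0.1]
opening: 0.403
finger_force: 0.0
```

Emit:
{"name": "servo_tool", "arguments": {"increments": [{"dx":0,"dy":0,"dz":0,"wx":0,"wy":0,"wz":0,"grip":-0.8},{"dx":0,"dy":0,"dz":0,"wx":0,"wy":0,"wz":0,"grip":-0.8}]}}

```text
time: 5.3
eef_pos: [0.4882, -0.2687, 0.1211]
ee_rot: [0.707, 0.707, 0.0, 0.0]
force: [1.0, -0.1, 2.2]
opening: 0.34
finger_force: 30.0
```

```bash
cat > av.py <<'E'
from cell import *
import numpy as np
s=get_state();print(round(s["time"],2),np.round(s["eef_pos"],4),np.round(s["ee_rot"],4),np.round(s["force"],2),np.round(s["ft_torque"],3),s["opening"],s["finger_force"])
E
python3 av.py
```

```text
5.3 [ 0.4882 -0.2687  0.1211] [7.071e-01 7.071e-01 1.000e-04 2.000e-04] [ 1.01 -0.07  2.24] [-0.064 -0.089 -0.01 ] 0.33993781693190495 29.998943209648132
```

Emit:
{"name": "servo_tool", "arguments": {"increments": [{"dx":0,"dy":0,"dz":-0.005,"wx":0,"wy":0,"wz":0,"grip":-0.8},{"dx":0,"dy":0,"dz":-0.01,"wx":0,"wy":0,"wz":0,"grip":-0.8},{"dx":0,"dy":0,"dz":-0.015,"wx":0,"wy":0,"wz":0,"grip":-0.8},{"dx":0,"dy":0,"dz":-0.02,"wx":0,"wy":0,"wz":0,"grip":-0.8},{"dx":0,"dy":0,"dz":-0.02,"wx":0,"wy":0,"wz":0,"grip":-0.8},{"dx":0,"dy":0,"dz":-0.02,"wx":0,"wy":0,"wz":0,"grip":-0.8},{"dx":0,"dy":0,"dz":-0.02,"wx":0,"wy":0,"wz":0,"grip":-0.8},{"dx":0.015,"dy":0.001,"dz":0,"wx":0,"wy":0,"wz":0,"grip":-0.8},{"dx":0.03,"dy":0.001,"dz":0,"wx":0,"wy":0,"wz":0,"grip":-0.8},{"dx":0.045,"dy":0.002,"dz":0,"wx":0,"wy":0,"wz":0,"grip":-0.8}]}}

```text
time: 6.55
eef_pos: [0.4914, -0.1774, 0.2306]
ee_rot: [0.708, 0.707, -0.0, -0.0]
force: [-0.3, 0.2, -2.6]
opening: 0.337
finger_force: 30.0
```

Emit:
{"name": "servo_tool", "arguments": {"increments": [{"dx":0.055,"dy":0.002,"dz":0,"wx":0,"wy":0,"wz":0,"grip":-0.8},{"dx":0.055,"dy":0.002,"dz":0,"wx":0,"wy":0,"wz":0,"grip":-0.8},{"dx":0.055,"dy":0.002,"dz":0,"wx":0,"wy":0,"wz":0,"grip":-0.8},{"dx":0.055,"dy":0.002,"dz":0,"wx":0,"wy":0,"wz":0,"grip":-0.8},{"dx":0.055,"dy":0.002,"dz":0,"wx":0,"wy":0,"wz":0,"grip":-0.8},{"dx":0.055,"dy":0.002,"dz":0,"wx":0,"wy":0,"wz":0,"grip":-0.8},{"dx":0.045,"dy":0.002,"dz":0,"wx":0,"wy":0,"wz":0,"grip":-0.8},{"dx":0.025,"dy":0.002,"dz":0,"wx":0,"wy":0,"wz":0,"grip":-0.8},{"dx":0.01,"dy":0.001,"dz":0,"wx":0,"wy":0,"wz":0,"grip":-0.8},{"dx":0,"dy":0,"dz":0,"wx":0,"wy":0,"wz":0,"grip":-0.8}]}}

```text
time: 7.8
eef_pos: [0.5083, 0.2315, 0.2306]
ee_rot: [0.707, 0.707, -0.0, -0.0]
force: [-0.9, 0.2, -2.4]
opening: 0.337
finger_force: 30.0
```

```bash
python3 av.py; python3 - <<'E'
from h import *
st=get_state();im=snapshot("wrist");sc=snapshot("scene");tp=snapshot("top")
cv2.imwrite("pics/w4.png",im);cv2.imwrite("pics/s4.png",sc)
p=pose("wrist",st);b=np.array(st["eef_pos"])-[0,.002,.0811]
print("ball proj wrist",proj(p,b),"scene",proj(pose("scene"),b),"top",proj(pose("top"),b))
for n,i in(("wrist",im),("scene",sc)):
    for lo in((0,150,80),(172,150,80)):
        for c in blobs(i,lo,(lo[0]+7,255,255),4)[:5]:print(n,cv2.minAreaRect(c)[:2])
q=proj(pose("scene"),b).astype(int);c=sc[q[1]-50:q[1]+70,q[0]-75:q[0]+75]
cv2.imwrite("pics/c4.png",np.hstack([cv2.resize(im[60:300,180:460],(450,386)),cv2.resize(c,(482,386),interpolation=2)])[:, :800])
E
```

```text
7.8 [0.5083 0.2315 0.2306] [ 7.068e-01  7.074e-01 -5.000e-04 -0.000e+00] [-0.95  0.24 -2.42] [-0.139 -0.001  0.007] 0.33654257312455327 29.997130930423737
ball proj wrist [322.35336306 204.84583872] scene [384.86969414 161.04172674] top [242.09255928 220.76168496]
wrist ((520.5, 182.0), (38.0, 41.0))
wrist ((493.5846252441406, 168.97691345214844), (25.799224853515625, 36.83831787109375))
scene ((416.0, 242.0), (12.0, 16.0))
scene ((542.6137084960938, 252.0698699951172), (4.239733695983887, 28.997684478759766))
scene ((412.4100646972656, 256.05615234375), (16.714557647705078, 9.369147300720215))
```

View pics/c4.png

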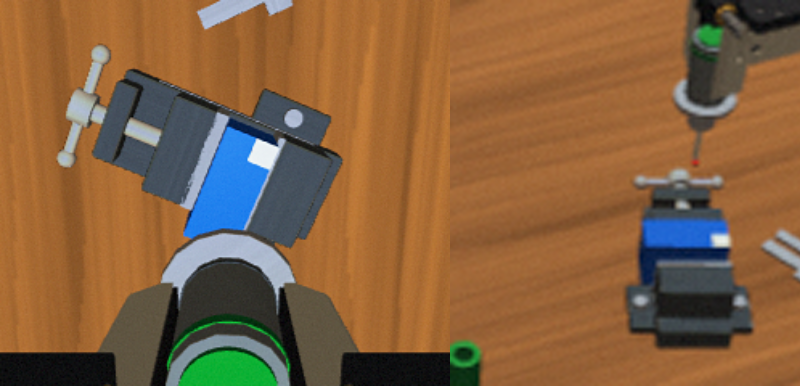

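The scene crop shows the red ball where predicted (about (386,162)), hanging straight above the block. In the wrist crop the block is in front of the flange with the white corner visible. I'll lower the ball gently onto the top.

Emit:
{"name": "servo_tool", "arguments": {"increments": [{"dx":0,"dy":0,"dz":0.02,"wx":0,"wy":0,"wz":0,"grip":-0.8},{"dx":0,"dy":0,"dz":0.02,"wx":0,"wy":0,"wz":0,"grip":-0.8},{"dx":0,"dy":0,"dz":0.015,"wx":0,"wy":0,"wz":0,"grip":-0.8},{"dx":0,"dy":0,"dz":0.008,"wx":0,"wy":0,"wz":0,"grip":-0.8},{"dx":0,"dy":0,"dz":0.003,"wx":0,"wy":0,"wz":0,"grip":-0.8},{"dx":0,"dy":0,"dz":0,"wx":0,"wy":0,"wz":0,"grip":-0.8},{"dx":0,"dy":0,"dz":0,"wx":0,"wy":0,"wz":0,"grip":-0.8}]}}

```text
time: 8.82
eef_pos: [0.5092, 0.2316, 0.1655]
ee_rot: [0.707, 0.707, 0.0, 0.0]
force: [-0.4, 0.1, -1.8]
opening: 0.338
finger_force: 30.0
```

Emit:
{"name": "servo_tool", "arguments": {"increments": [{"dx":0,"dy":0,"dz":0.001,"wx":0,"wy":0,"wz":0,"grip":-0.8},{"dx":0,"dy":0,"dz":0.001,"wx":0,"wy":0,"wz":0,"grip":-0.8},{"dx":0,"dy":0,"dz":0.001,"wx":0,"wy":0,"wz":0,"grip":-0.8},{"dx":0,"dy":0,"dz":0,"wx":0,"wy":0,"wz":0,"grip":-0.8},{"dx":0,"dy":0,"dz":0,"wx":0,"wy":0,"wz":0,"grip":-0.8}]}}

```text
time: 9.45
eef_pos: [0.5089, 0.2314, 0.162]
ee_rot: [0.707, 0.707, 0.0, 0.0]
force: [-0.4, -0.0, -1.6]
opening: 0.342
finger_force: 30.0
```

```bash
python3 av.py
```

```text
9.45 [0.5089 0.2314 0.162 ] [0.707  0.7072 0.     0.    ] [-0.43 -0.03 -1.64] [-0.059  0.001 -0.049] 0.34241951807310844 29.997239112854004
```

Emit:
{"name": "servo_tool", "arguments": {"increments": [{"dx":0,"dy":0,"dz":0.0015,"wx":0,"wy":0,"wz":0,"grip":-0.8},{"dx":0,"dy":0,"dz":0,"wx":0,"wy":0,"wz":0,"grip":-0.8},{"dx":0,"dy":0,"dz":0,"wx":0,"wy":0,"wz":0,"grip":-0.8}]}}

```text
time: 9.82
eef_pos: [0.5089, 0.2314, 0.1605]
ee_rot: [0.707, 0.707, -0.0, 0.0]
force: [-0.3, 0.4, -3.2]
opening: 0.341
finger_force: 30.0
```

Emit:
{"name": "servo_tool", "arguments": {"increments": [{"dx":0,"dy":0,"dz":0.001,"wx":0,"wy":0,"wz":0,"grip":-0.8},{"dx":0,"dy":0,"dz":0,"wx":0,"wy":0,"wz":0,"grip":-0.8},{"dx":0,"dy":0,"dz":0,"wx":0,"wy":0,"wz":0,"grip":-0.8}]}}

```text
time: 10.2
eef_pos: [0.5089, 0.2314, 0.1595]
ee_rot: [0.707, 0.707, 0.0, 0.0]
force: [-0.7, 0.5, -1.5]
opening: 0.335
finger_force: 30.0
```

Emit:
{"name": "servo_tool", "arguments": {"increments": [{"dx":0,"dy":0,"dz":0.001,"wx":0,"wy":0,"wz":0,"grip":-0.8},{"dx":0,"dy":0,"dz":0,"wx":0,"wy":0,"wz":0,"grip":-0.8}]}}

```text
time: 10.45
eef_pos: [0.5089, 0.2314, 0.1584]
ee_rot: [0.707, 0.707, -0.0, 0.0]
force: [-0.1, 0.3, -2.7]
opening: 0.336
finger_force: 30.0
```

```bash
cat > av.py <<'E'
from cell import *
import numpy as np
L=[]
for _ in range(6): s=get_state();L.append(np.r_[s["eef_pos"]*1000,s["force"],s["ft_torque"]*10]);snapshot("wrist")
print(s["time"],np.round(np.mean(L,0),2),"sd",np.round(np.std(L,0)[3:],2))
E
python3 av.py
```

```text
10.7 [ 5.0893e+02  2.3142e+02  1.5850e+02  4.4000e-01 -2.0000e-02 -2.4900e+00
 -5.9000e-01  6.6000e-01 -4.0000e-02] sd [0.52 0.43 0.32 0.11 0.28 0.38]
```

Emit:
{"name": "servo_tool", "arguments": {"increments": [{"dx":0,"dy":0,"dz":0.001,"wx":0,"wy":0,"wz":0,"grip":-0.8},{"dx":0,"dy":0,"dz":0,"wx":0,"wy":0,"wz":0,"grip":-0.8}]}}

```text
time: 11.0
eef_pos: [0.5089, 0.2314, 0.1574]
ee_rot: [0.707, 0.707, -0.0, 0.0]
force: [-0.9, -0.8, -2.0]
opening: 0.339
finger_force: 30.0
```

```bash
python3 av.py
```

```text
11.25 [ 5.0891e+02  2.3141e+02  1.5750e+02 -1.6000e-01  1.8000e-01 -2.3800e+00
 -4.6000e-01  6.2000e-01  9.0000e-02] sd [0.39 0.61 0.3  0.28 0.17 0.41]
```

Emit:
{"name": "servo_tool", "arguments": {"increments": [{"dx":0,"dy":0,"dz":0.0012,"wx":0,"wy":0,"wz":0,"grip":-0.8},{"dx":0,"dy":0,"dz":0,"wx":0,"wy":0,"wz":0,"grip":-0.8}]}}

```text
time: 11.55
eef_pos: [0.5089, 0.2314, 0.1563]
ee_rot: [0.707, 0.707, -0.0, 0.0]
force: [0.4, 0.0, -2.7]
opening: 0.34
finger_force: 30.0
```

```bash
python3 av.py
```

```text
11.8 [ 5.0893e+02  2.3141e+02  1.5631e+02  2.9000e-01 -3.2000e-01 -2.5800e+00
 -4.3000e-01  7.0000e-01  1.0000e-02] sd [0.47 0.61 0.59 0.2  0.34 0.3 ]
```

Emit:
{"name": "servo_tool", "arguments": {"increments": [{"dx":0,"dy":0,"dz":0.0012,"wx":0,"wy":0,"wz":0,"grip":-0.8},{"dx":0,"dy":0,"dz":0,"wx":0,"wy":0,"wz":0,"grip":-0.8}]}}

```text
time: 12.1
eef_pos: [0.5089, 0.2314, 0.1551]
ee_rot: [0.707, 0.707, -0.0, -0.0]
force: [-0.2, 0.7, -3.0]
opening: 0.34
finger_force: 30.0
```

```bash
python3 av.py
```

```text
12.35 [ 5.0895e+02  2.3143e+02  1.5512e+02 -4.1000e-01  1.1000e-01 -2.4600e+00
 -4.9000e-01  4.1000e-01 -7.0000e-02] sd [0.37 0.5  0.36 0.22 0.19 0.33]
```

Emit:
{"name": "servo_tool", "arguments": {"increments": [{"dx":0,"dy":0,"dz":0.0012,"wx":0,"wy":0,"wz":0,"grip":-0.8},{"dx":0,"dy":0,"dz":0,"wx":0,"wy":0,"wz":0,"grip":-0.8}]}}

```text
time: 12.65
eef_pos: [0.509, 0.2314, 0.1539]
ee_rot: [0.707, 0.707, 0.0, 0.0]
force: [0.3, -0.2, -2.5]
opening: 0.34
finger_force: 30.0
```

```bash
python3 av.py; python3 - <<'E'
from h import *
s=snapshot("scene");cv2.imwrite("pics/s5.png",s);cv2.imwrite("pics/c5.png",cv2.resize(s[130:220,335:435],(800,600)[0:1]+(720,),interpolation=2)[:600])
b=get_state()["eef_pos"]-[0,.002,.0811];print(proj(pose("scene"),b))
E
```

```text
12.9 [ 5.0898e+02  2.3143e+02  1.5396e+02  6.0000e-02  0.0000e+00 -1.2200e+00
 -3.5000e-01  6.5000e-01 -1.8000e-01] sd [0.49 0.53 0.75 0.13 0.21 0.28]
[381.52949183 182.82169559]
```

View pics/c5.png

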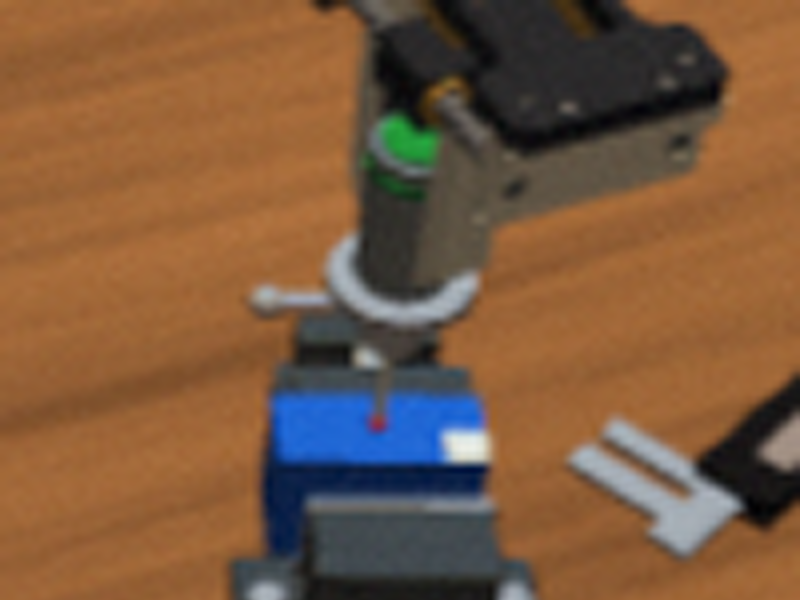

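The crop shows the red ball (377,423) on the middle of the block's top, and the force step is about 1.2 N, so it is touching. I'll press a hair more to confirm.

Emit:
{"name": "servo_tool", "arguments": {"increments": [{"dx":0,"dy":0,"dz":0.0008,"wx":0,"wy":0,"wz":0,"grip":-0.8},{"dx":0,"dy":0,"dz":0,"wx":0,"wy":0,"wz":0,"grip":-0.8}]}}

```text
time: 13.25
eef_pos: [0.509, 0.2314, 0.1531]
ee_rot: [0.707, 0.707, 0.0, 0.0]
force: [0.1, 0.7, -1.3]
opening: 0.339
finger_force: 30.0
```

```bash
python3 av.py
```

```text
13.5 [ 5.0896e+02  2.3145e+02  1.5315e+02 -9.0000e-02  0.0000e+00 -8.5000e-01
 -6.0000e-01  4.8000e-01  4.0000e-02] sd [0.32 0.5  0.35 0.24 0.26 0.19]
```

Emit:
{"name": "servo_tool", "arguments": {"increments": [{"dx":0,"dy":0,"dz":-0.005,"wx":0,"wy":0,"wz":0,"grip":-0.8},{"dx":0,"dy":0,"dz":-0.02,"wx":0,"wy":0,"wz":0,"grip":-0.8},{"dx":-0.003,"dy":0.015,"dz":0,"wx":0,"wy":0,"wz":0,"grip":-0.8},{"dx":-0.003,"dy":0.0154,"dz":0,"wx":0,"wy":0,"wz":0,"grip":-0.8},{"dx":0,"dy":0,"dz":0,"wx":0,"wy":0,"wz":0,"grip":-0.8},{"dx":0,"dy":0,"dz":0.015,"wx":0,"wy":0,"wz":0,"grip":-0.8},{"dx":0,"dy":0,"dz":0.012,"wx":0,"wy":0,"wz":0,"grip":-0.8},{"dx":0,"dy":0,"dz":0.007,"wx":0,"wy":0,"wz":0,"grip":-0.8},{"dx":0,"dy":0,"dz":0,"wx":0,"wy":0,"wz":0,"grip":-0.8},{"dx":0,"dy":0,"dz":0,"wx":0,"wy":0,"wz":0,"grip":-0.8}]}}

```text
time: 14.8
eef_pos: [0.5395, 0.2255, 0.1443]
ee_rot: [0.707, 0.707, 0.0, 0.0]
force: [0.2, -0.7, -2.6]
opening: 0.338
finger_force: 30.0
```

```bash
python3 av.py
```

```text
15.05 [ 5.3951e+02  2.2553e+02  1.4448e+02  8.0000e-02 -1.3000e-01 -2.5600e+00
 -4.5000e-01  3.3000e-01 -4.0000e-02] sd [0.33 0.56 0.44 0.29 0.41 0.28]
```

Emit:
{"name": "servo_tool", "arguments": {"increments": [{"dx":0.0009,"dy":-0.0023,"dz":0,"wx":0,"wy":0,"wz":0,"grip":-0.8},{"dx":0.0009,"dy":-0.0023,"dz":0,"wx":0,"wy":0,"wz":0,"grip":-0.8},{"dx":0.0009,"dy":-0.0023,"dz":0,"wx":0,"wy":0,"wz":0,"grip":-0.8},{"dx":0,"dy":0,"dz":0,"wx":0,"wy":0,"wz":0,"grip":-0.8}]}}

```text
time: 15.6
eef_pos: [0.5322, 0.2283, 0.1441]
ee_rot: [0.707, 0.707, -0.0, -0.0]
force: [-0.1, -0.2, -2.9]
opening: 0.344
finger_force: 30.0
```

```bash
python3 av.py
```

```text
15.85 [ 5.3242e+02  2.2816e+02  1.4415e+02  2.3000e-01 -1.6000e-01 -2.5600e+00
 -6.8000e-01  6.2000e-01 -4.0000e-02] sd [0.71 0.37 0.27 0.38 0.11 0.3 ]
```

Emit:
{"name": "servo_tool", "arguments": {"increments": [{"dx":0.0008,"dy":-0.002,"dz":0,"wx":0,"wy":0,"wz":0,"grip":-0.8},{"dx":0,"dy":0,"dz":0,"wx":0,"wy":0,"wz":0,"grip":-0.8}]}}

```text
time: 16.15
eef_pos: [0.5302, 0.229, 0.1441]
ee_rot: [0.707, 0.707, -0.0, -0.0]
force: [0.5, -0.8, -2.4]
opening: 0.344
finger_force: 30.0
```

```bash
python3 av.py
```

```text
16.4 [ 5.3039e+02  2.2895e+02  1.4414e+02  3.4000e-01  1.2000e-01 -2.6400e+00
 -6.2000e-01  5.8000e-01 -2.0000e-02] sd [0.3  0.44 0.17 0.19 0.38 0.41]
```

Emit:
{"name": "servo_tool", "arguments": {"increments": [{"dx":0.0008,"dy":-0.002,"dz":0,"wx":0,"wy":0,"wz":0,"grip":-0.8},{"dx":0,"dy":0,"dz":0,"wx":0,"wy":0,"wz":0,"grip":-0.8}]}}

```text
time: 16.7
eef_pos: [0.5282, 0.2298, 0.1441]
ee_rot: [0.707, 0.707, -0.0, -0.0]
force: [0.8, -0.4, -2.6]
opening: 0.344
finger_force: 30.0
```

```bash
python3 av.py
```

```text
16.95 [ 5.2840e+02  2.2976e+02  1.4415e+02  7.0000e-02 -3.0000e-02 -2.5900e+00
 -4.1000e-01  3.8000e-01 -5.0000e-02] sd [0.63 0.49 0.59 0.22 0.42 0.18]
```

Emit:
{"name": "servo_tool", "arguments": {"increments": [{"dx":0.0008,"dy":-0.002,"dz":0,"wx":0,"wy":0,"wz":0,"grip":-0.8},{"dx":0,"dy":0,"dz":0,"wx":0,"wy":0,"wz":0,"grip":-0.8}]}}

```text
time: 17.25
eef_pos: [0.5266, 0.2305, 0.1442]
ee_rot: [0.707, 0.707, 0.0, 0.0]
force: [1.4, -0.2, -2.9]
opening: 0.339
finger_force: 30.0
```

```bash
python3 av.py
```

```text
17.5 [ 5.2661e+02  2.3051e+02  1.4421e+02  1.1200e+00 -2.4000e-01 -2.4700e+00
 -1.6600e+00 -2.4100e+00 -5.0000e-02] sd [0.5  0.27 0.49 0.27 0.18 0.28]
```

Emit:
{"name": "servo_tool", "arguments": {"increments": [{"dx":0.0006,"dy":-0.0015,"dz":0,"wx":0,"wy":0,"wz":0,"grip":-0.8},{"dx":0,"dy":0,"dz":0,"wx":0,"wy":0,"wz":0,"grip":-0.8}]}}

```text
time: 17.8
eef_pos: [0.5251, 0.2311, 0.1442]
ee_rot: [0.707, 0.707, 0.0, 0.0]
force: [2.1, -0.7, -1.9]
opening: 0.341
finger_force: 30.0
```

```bash
python3 av.py
```

```text
18.05 [ 5.2511e+02  2.3110e+02  1.4420e+02  1.9400e+00 -8.6000e-01 -2.1700e+00
 -2.8900e+00 -5.2000e+00 -2.0000e-01] sd [0.29 0.4  0.42 0.28 0.05 0.22]
```

Emit:
{"name": "servo_tool", "arguments": {"increments": [{"dx":-0.0015,"dy":0.0037,"dz":0,"wx":0,"wy":0,"wz":0,"grip":-0.8},{"dx":-0.0015,"dy":0.0038,"dz":0,"wx":0,"wy":0,"wz":0,"grip":-0.8},{"dx":0,"dy":0,"dz":-0.015,"wx":0,"wy":0,"wz":0,"grip":-0.8},{"dx":0,"dy":0,"dz":-0.015,"wx":0,"wy":0,"wz":0,"grip":-0.8},{"dx":0.017,"dy":-0.0017,"dz":0,"wx":0,"wy":0,"wz":0,"grip":-0.8},{"dx":0.02,"dy":-0.002,"dz":0,"wx":0,"wy":0,"wz":0,"grip":-0.8},{"dx":0.014,"dy":-0.0013,"dz":0,"wx":0,"wy":0,"wz":0,"grip":-0.8},{"dx":0,"dy":0,"dz":0.01,"wx":0,"wy":0,"wz":0,"grip":-0.8},{"dx":0,"dy":0,"dz":0.014,"wx":0,"wy":0,"wz":0,"grip":-0.8},{"dx":0,"dy":0,"dz":0.006,"wx":0,"wy":0,"wz":0,"grip":-0.8}]}}

```text
time: 19.35
eef_pos: [0.5269, 0.278, 0.1425]
ee_rot: [0.707, 0.707, -0.001, -0.0]
force: [0.5, 0.1, -1.9]
opening: 0.344
finger_force: 30.0
```

Emit:
{"name": "servo_tool", "arguments": {"increments": [{"dx":0,"dy":0,"dz":0,"wx":0,"wy":0,"wz":0,"grip":-0.8},{"dx":-0.0023,"dy":-0.0009,"dz":0,"wx":0,"wy":0,"wz":0,"grip":-0.8},{"dx":-0.0023,"dy":-0.0009,"dz":0,"wx":0,"wy":0,"wz":0,"grip":-0.8},{"dx":-0.0019,"dy":-0.0008,"dz":0,"wx":0,"wy":0,"wz":0,"grip":-0.8},{"dx":0,"dy":0,"dz":0,"wx":0,"wy":0,"wz":0,"grip":-0.8}]}}

```text
time: 19.98
eef_pos: [0.5248, 0.2724, 0.1444]
ee_rot: [0.707, 0.707, 0.0, 0.0]
force: [-0.4, -0.3, -3.2]
opening: 0.338
finger_force: 30.0
```

```bash
python3 av.py
```

```text
20.225 [ 5.2485e+02  2.7267e+02  1.4426e+02  2.0000e-02  1.4000e-01 -2.6000e+00
 -5.4000e-01  5.3000e-01  3.0000e-02] sd [0.36 0.56 0.4  0.19 0.19 0.35]
```

Emit:
{"name": "servo_tool", "arguments": {"increments": [{"dx":-0.0019,"dy":-0.0008,"dz":0,"wx":0,"wy":0,"wz":0,"grip":-0.8},{"dx":0,"dy":0,"dz":0,"wx":0,"wy":0,"wz":0,"grip":-0.8}]}}

```text
time: 20.52
eef_pos: [0.524, 0.2705, 0.1441]
ee_rot: [0.707, 0.707, -0.0, 0.0]
force: [0.2, -0.3, -2.4]
opening: 0.338
finger_force: 30.0
```

```bash
python3 av.py
```

```text
20.775 [ 5.2402e+02  2.7066e+02  1.4414e+02 -2.6000e-01  1.5000e-01 -2.4900e+00
 -4.0000e-01  7.3000e-01  1.8000e-01] sd [0.31 0.62 0.3  0.27 0.31 0.29]
```

Emit:
{"name": "servo_tool", "arguments": {"increments": [{"dx":-0.0019,"dy":-0.0008,"dz":0,"wx":0,"wy":0,"wz":0,"grip":-0.8},{"dx":0,"dy":0,"dz":0,"wx":0,"wy":0,"wz":0,"grip":-0.8}]}}

```text
time: 21.08
eef_pos: [0.5232, 0.2686, 0.1441]
ee_rot: [0.707, 0.707, -0.0, 0.0]
force: [-0.8, -0.9, -2.2]
opening: 0.341
finger_force: 30.0
```

```bash
python3 av.py
```

```text
21.325 [ 5.2322e+02  2.6877e+02  1.4415e+02 -3.2000e-01 -6.4000e-01 -2.4600e+00
 -8.1000e-01  4.0000e-01  3.0000e-01] sd [0.41 0.47 0.36 0.15 0.18 0.26]
```

Emit:
{"name": "servo_tool", "arguments": {"increments": [{"dx":-0.0019,"dy":-0.0008,"dz":0,"wx":0,"wy":0,"wz":0,"grip":-0.8},{"dx":0,"dy":0,"dz":0,"wx":0,"wy":0,"wz":0,"grip":-0.8}]}}

```text
time: 21.62
eef_pos: [0.5225, 0.2668, 0.1442]
ee_rot: [0.707, 0.707, 0.0, 0.0]
force: [-0.1, 1.6, -3.0]
opening: 0.342
finger_force: 30.0
```

```bash
python3 av.py
```

```text
21.875 [ 5.2248e+02  2.6696e+02  1.4418e+02  1.6000e-01  2.8000e-01 -2.8200e+00
  8.5000e-01  1.8000e-01 -4.0000e-02] sd [0.34 0.93 0.41 0.31 0.27 0.43]
```

Emit:
{"name": "servo_tool", "arguments": {"increments": [{"dx":-0.0014,"dy":-0.0006,"dz":0,"wx":0,"wy":0,"wz":0,"grip":-0.8},{"dx":0,"dy":0,"dz":0,"wx":0,"wy":0,"wz":0,"grip":-0.8}]}}

```text
time: 22.18
eef_pos: [0.5219, 0.2656, 0.1442]
ee_rot: [0.707, 0.707, 0.0, 0.0]
force: [0.7, 1.4, -2.7]
opening: 0.337
finger_force: 30.0
```

```bash
python3 av.py
```

```text
22.425 [ 5.2192e+02  2.6563e+02  1.4420e+02  6.5000e-01  7.6000e-01 -2.4600e+00
  2.7900e+00 -1.1200e+00  3.0000e-02] sd [0.66 0.38 0.32 0.23 0.2  0.17]
```

Emit:
{"name": "servo_tool", "arguments": {"increments": [{"dx":-0.0011,"dy":-0.0005,"dz":0,"wx":0,"wy":0,"wz":0,"grip":-0.8},{"dx":0,"dy":0,"dz":0,"wx":0,"wy":0,"wz":0,"grip":-0.8}]}}

```text
time: 22.72
eef_pos: [0.5214, 0.2645, 0.1442]
ee_rot: [0.707, 0.707, 0.0, 0.0]
force: [0.8, 1.6, -2.4]
opening: 0.337
finger_force: 30.0
```

```bash
python3 av.py
```

```text
22.975 [ 5.2140e+02  2.6452e+02  1.4418e+02  8.3000e-01  1.5900e+00 -2.7100e+00
  4.8200e+00 -1.7400e+00  7.0000e-02] sd [0.69 0.14 0.15 0.34 0.17 0.3 ]
```

All three faces are touched. Retreating and heading back to the fork.

Emit:
{"name": "servo_tool", "arguments": {"increments": [{"dx":0.0037,"dy":0.0015,"dz":0,"wx":0,"wy":0,"wz":0,"grip":-0.8},{"dx":0.0037,"dy":0.0015,"dz":0,"wx":0,"wy":0,"wz":0,"grip":-0.8},{"dx":0,"dy":0,"dz":-0.02,"wx":0,"wy":0,"wz":0,"grip":-0.8},{"dx":0,"dy":0,"dz":-0.03,"wx":0,"wy":0,"wz":0,"grip":-0.8},{"dx":0,"dy":0,"dz":-0.025,"wx":0,"wy":0,"wz":0,"grip":-0.8},{"dx":0,"dy":0,"dz":-0.0114,"wx":0,"wy":0,"wz":0,"grip":-0.8},{"dx":-0.02,"dy":-0.001,"dz":0,"wx":0,"wy":0,"wz":0,"grip":-0.8},{"dx":-0.04,"dy":-0.002,"dz":0,"wx":0,"wy":0,"wz":0,"grip":-0.8},{"dx":-0.055,"dy":-0.003,"dz":0,"wx":0,"wy":0,"wz":0,"grip":-0.8},{"dx":-0.055,"dy":-0.003,"dz":0,"wx":0,"wy":0,"wz":0,"grip":-0.8}]}}

```text
time: 24.28
eef_pos: [0.514, 0.0989, 0.2294]
ee_rot: [0.707, 0.707, -0.001, -0.0]
force: [1.5, -1.4, -2.0]
opening: 0.341
finger_force: 30.0
```

Emit:
{"name": "servo_tool", "arguments": {"increments": [{"dx":-0.055,"dy":-0.003,"dz":0,"wx":0,"wy":0,"wz":0,"grip":-0.8},{"dx":-0.055,"dy":-0.003,"dz":0,"wx":0,"wy":0,"wz":0,"grip":-0.8},{"dx":-0.055,"dy":-0.003,"dz":0,"wx":0,"wy":0,"wz":0,"grip":-0.8},{"dx":-0.055,"dy":-0.003,"dz":0,"wx":0,"wy":0,"wz":0,"grip":-0.8},{"dx":-0.055,"dy":-0.003,"dz":0,"wx":0,"wy":0,"wz":0,"grip":-0.8},{"dx":-0.045,"dy":-0.003,"dz":0,"wx":0,"wy":0,"wz":0,"grip":-0.8},{"dx":-0.03,"dy":-0.003,"dz":0,"wx":0,"wy":0,"wz":0,"grip":-0.8},{"dx":-0.015,"dy":-0.003,"dz":0,"wx":0,"wy":0,"wz":0,"grip":-0.8},{"dx":0,"dy":0,"dz":0,"wx":0,"wy":0,"wz":0,"grip":-0.8},{"dx":0,"dy":0,"dz":0,"wx":0,"wy":0,"wz":0,"grip":-0.8}]}}

```text
time: 25.52
eef_pos: [0.4914, -0.2618, 0.2302]
ee_rot: [0.707, 0.708, 0.0, -0.001]
force: [0.2, 0.0, -2.5]
opening: 0.338
finger_force: 30.0
```

```bash
python3 av.py; python3 -c "
from cell import *;print(get_state()['ee_rot'])"
```

```text
25.775 [ 4.9166e+02 -2.6187e+02  2.3041e+02 -7.0000e-02  2.1000e-01 -2.5400e+00
 -3.2000e-01  5.5000e-01 -9.0000e-02] sd [0.58 0.24 0.4  0.26 0.34 0.33]
[ 7.06644615e-01  7.07568639e-01  9.14095532e-05 -2.33872262e-05]
```

Emit:
{"name": "servo_tool", "arguments": {"increments": [{"dx":-0.0068,"dy":-0.0035,"dz":0,"wx":0,"wy":0,"wz":0,"grip":-0.8},{"dx":0,"dy":0,"dz":0.02,"wx":0,"wy":0,"wz":0,"grip":-0.8},{"dx":0,"dy":0,"dz":0.015,"wx":0,"wy":0,"wz":0,"grip":-0.8},{"dx":0,"dy":0,"dz":0,"wx":0,"wy":0,"wz":0,"grip":-0.8},{"dx":0,"dy":0,"dz":0,"wx":0,"wy":0,"wz":0,"grip":-0.8}]}}

```text
time: 26.45
eef_pos: [0.488, -0.2703, 0.1958]
ee_rot: [0.707, 0.707, -0.0, 0.0]
force: [0.2, 0.6, -2.8]
opening: 0.339
finger_force: 30.0
```

```bash
python3 av.py
```

```text
26.7 [ 4.8814e+02 -2.7017e+02  1.9599e+02  4.2000e-01 -1.2000e-01 -2.3900e+00
 -5.9000e-01  6.2000e-01 -1.0000e-01] sd [0.5  0.62 0.48 0.21 0.28 0.15]
```

Emit:
{"name": "servo_tool", "arguments": {"increments": [{"dx":0.0014,"dy":0,"dz":0,"wx":0,"wy":0,"wz":0,"grip":-0.8},{"dx":0,"dy":0,"dz":0.015,"wx":0,"wy":0,"wz":0,"grip":-0.8},{"dx":0,"dy":0,"dz":0.015,"wx":0,"wy":0,"wz":0,"grip":-0.8},{"dx":0,"dy":0,"dz":0.015,"wx":0,"wy":0,"wz":0,"grip":-0.8},{"dx":0,"dy":0,"dz":0.015,"wx":0,"wy":0,"wz":0,"grip":-0.8},{"dx":0,"dy":0,"dz":0.007,"wx":0,"wy":0,"wz":0,"grip":-0.8},{"dx":0,"dy":0,"dz":0.003,"wx":0,"wy":0,"wz":0,"grip":-0.8},{"dx":0,"dy":0,"dz":0,"wx":0,"wy":0,"wz":0,"grip":-0.8},{"dx":0,"dy":0,"dz":0,"wx":0,"wy":0,"wz":0,"grip":-0.8}]}}

```text
time: 27.88
eef_pos: [0.4882, -0.2687, 0.126]
ee_rot: [0.707, 0.707, 0.0, 0.0]
force: [0.1, -0.4, -2.5]
opening: 0.347
finger_force: 30.0
```

```bash
python3 av.py
```

```text
28.125 [ 4.8812e+02 -2.6865e+02  1.2592e+02 -1.4000e-01 -5.0000e-02 -2.5200e+00
 -6.3000e-01  5.1000e-01  7.0000e-02] sd [0.59 0.36 0.6  0.34 0.39 0.26]
```

Emit:
{"name": "servo_tool", "arguments": {"increments": [{"dx":0,"dy":0,"dz":0.002,"wx":0,"wy":0,"wz":0,"grip":-0.8},{"dx":0,"dy":0,"dz":0.0015,"wx":0,"wy":0,"wz":0,"grip":-0.8},{"dx":0,"dy":0,"dz":0.0008,"wx":0,"wy":0,"wz":0,"grip":-0.8},{"dx":0,"dy":0,"dz":0.0004,"wx":0,"wy":0,"wz":0,"grip":-0.8},{"dx":0,"dy":0,"dz":0,"wx":0,"wy":0,"wz":0,"grip":-0.8}]}}

```text
time: 28.8
eef_pos: [0.4878, -0.2685, 0.1211]
ee_rot: [0.707, 0.707, 0.0, -0.0]
force: [-1.5, 1.2, 4.2]
opening: 0.335
finger_force: 30.0
```

```bash
python3 av.py
```

```text
29.05 [ 4.8786e+02 -2.6855e+02  1.2114e+02 -1.7100e+00  1.1600e+00  4.9000e+00
  2.1600e+00  5.7800e+00  1.0000e-02] sd [0.28 0.31 0.44 0.25 0.51 0.38]
```

Seated, with about 7 N upward. I'll relax the grip, then open.

Emit:
{"name": "servo_tool", "arguments": {"increments": [{"dx":0,"dy":0,"dz":0,"wx":0,"wy":0,"wz":0,"grip":-0.8},{"dx":0,"dy":0,"dz":0,"wx":0,"wy":0,"wz":0,"grip":-0.8},{"dx":0,"dy":0,"dz":0,"wx":0,"wy":0,"wz":0,"grip":-0.25},{"dx":0,"dy":0,"dz":0,"wx":0,"wy":0,"wz":0,"grip":-0.1},{"dx":0,"dy":0,"dz":0,"wx":0,"wy":0,"wz":0,"grip":0.2},{"dx":0,"dy":0,"dz":0,"wx":0,"wy":0,"wz":0,"grip":0.6},{"dx":0,"dy":0,"dz":0,"wx":0,"wy":0,"wz":0,"grip":0.9},{"dx":0,"dy":0,"dz":0,"wx":0,"wy":0,"wz":0,"grip":0.9},{"dx":0,"dy":0,"dz":0,"wx":0,"wy":0,"wz":0,"grip":0.9}], "force": 3}}

```text
time: 30.22
eef_pos: [0.4879, -0.2686, 0.1209]
ee_rot: [0.707, 0.707, 0.0, 0.0]
force: [-0.8, -0.0, -0.0]
opening: 0.925
finger_force: 0.0
```

Emit:
{"name": "servo_tool", "arguments": {"increments": [{"dx":0,"dy":0,"dz":-0.01,"wx":0,"wy":0,"wz":0,"grip":0.9},{"dx":0,"dy":0,"dz":-0.03,"wx":0,"wy":0,"wz":0,"grip":0.9},{"dx":0,"dy":0,"dz":-0.03,"wx":0,"wy":0,"wz":0,"grip":0.9},{"dx":0.0,"dy":0,"dz":-0.03,"wx":0,"wy":0,"wz":0,"grip":0.9},{"dx":0.0,"dy":0,"dz":0,"wx":0,"wy":0,"wz":0,"grip":0.9},{"dx":0.0,"dy":0,"dz":0,"wx":0,"wy":0,"wz":0,"grip":0.9}]}}

```text
time: 30.98
eef_pos: [0.4877, -0.2683, 0.2207]
ee_rot: [0.707, 0.707, 0.0, -0.0]
force: [0.7, 0.8, 0.6]
opening: 0.951
finger_force: 0.0
```

```bash
python3 - <<'E'
from h import *
st=get_state();w=snapshot("wrist");s=snapshot("scene")
a=cv2.resize(w[20:300,180:460],(400,400));b=cv2.resize(s[155:285,145:275],(400,400),interpolation=2)
cv2.imwrite("pics/end.png",np.hstack([a,b]));print(st["time"],st["eef_pos"])
for c in blobs(w,(45,90,40),(85,255,255),200)[:4]:
    r=cv2.minAreaRect(c);print(r[0],ray(pose("wrist",st),r[0],.164))
print([proj(pose("scene"),[.488,-.2705,z]) for z in(.102,.164)])
E
```

```text
30.975 [ 0.48773376 -0.26828981  0.22074483]
(545.9108276367188, 117.16487884521484) [ 0.62381515 -0.2060104   0.164     ]
(539.0, 15.0) [ 0.60978119 -0.14958446  0.164     ]
(321.5, 218.0) [ 0.48719493 -0.27140971  0.164     ]
[array([192.06008442, 222.1506064 ]), array([187.39040122, 204.19163707])]
```

View pics/end.png

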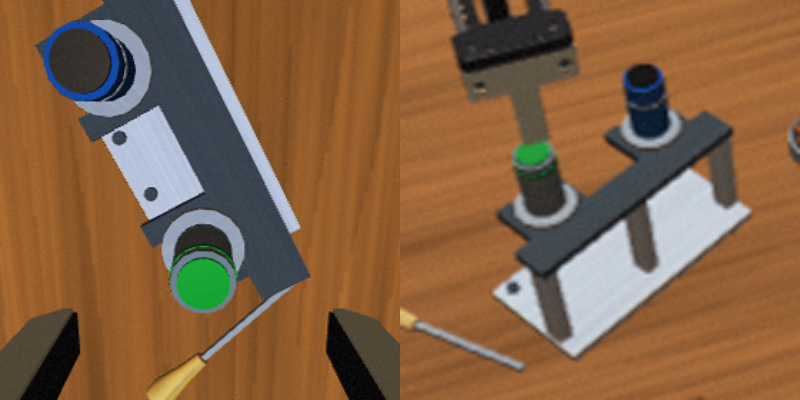

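The final view shows the probe upright, seated flat in its own fork (cap within 1 mm of its starting place), the spindle untouched, and the gripper clear. Handing in.

```bash
python3 -c "
from cell import *;print(hand_in())"
```

```text
the job is handed in; nothing more can be done
None
```

The job is handed in at about 31 s of the 61 s allowed: the red ball touched the block's top, then the long side, then the end face, at about 1.6, 2.1 and 1.8 N, and the probe hangs upright in its own fork with nothing else moved.

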